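# Drive the worn bush out of the idler hub

## Task

Use the copper-nosed drift that stands in the wooden punch block to push the worn brass bush down through the aluminium hub until it drops into the hole of the steel nest block in which the hub sits. The casting is thin: feel for the bore, and until the bush is out never bear down on the hub with more than 30 N; the gripper must not touch the bush. Then lift the hub out and set it upright, flange down, in the middle of the cork pad, and do not disturb the tape measure and the spare breaker.

Things in the scene. Friction and masses are not known exactly. Their poses are not given: they have to be found in the camera images.
- nest_block: round steel nest block, 108 mm across and 48 mm high, fixed to the counter; origin at the centre of its underside, z up. Its top has a shallow round seat, 82 mm across and 3 mm deep, in which the hub's flange stands with 1 mm of play all round. A hole of 28 mm goes straight through its middle down to the counter
- block_hole (a point): centre of the hole's mouth in the floor of the nest block's seat, 45 mm above the counter
- hub: loose aluminium idler hub, 0.3 kg, standing in the seat of the nest block over its hole, underside 45 mm above the counter; origin at the centre of its flat underside, z up along the bore. Flange 80 mm across, 12 mm thick at the bottom; above it a round neck 46 mm across; top rim 45 mm above the underside. A straight 20 mm bore with next to no chamfer goes through
- bush: worn brass bush, 20 mm across, 18 mm long, 10 mm hole, pressed in the bore; origin at the centre of its lower face, z along its axis. At first its lower face is 5 to 9 mm above the hub's underside, its top about 20 mm below the rim. Friction holds it, about 8 to 17 N while it moves, until its top is 2 mm above the hub's underside; then it drops
- punch_block: wooden punch block, 74 x 140 x 48 mm (x, y, z), fixed; origin at the centre of its underside. It holds two thin steel pin punches near its ends (tops 69 mm above the counter, fixed) and, in its middle pocket, the drift
- drift_hole (a point): centre of the mouth of the punch block's middle pocket, 48 mm above the counter: a square pocket of 33 x 33 mm (x, y), 40 mm deep. The drift stands upright on its floor, nose down, but up to 6.5 mm off its centre along x and along y; the drift's own place is not measured
- cork_pad: cork pad lying fixed on the counter, 130 x 130 x 8 mm, origin at the centre of its underside. The punch block and the pad stand one on the left and one on the right of the nest block, either way round
- tape_measure: black and yellow tape measure, 37 x 74 x 64 mm, a bystander behind the work; origin at the centre of its underside
- spare_breaker: white modular breaker, 82 x 17 x 69 mm, standing behind the work, a bystander; origin at the centre of its underside
- drift_seat (a point): centre of that pocket's floor, 8 mm above the counter, on which the drift stands. Drift: 116 mm long, 0.24 kg; from the bottom up a copper nose 18.8 mm across and 60 mm long (its end slightly eased), a collar 30 mm across and 6 mm thick, a knurled steel handle 22 mm across and 50 mm long. Grip the handle just above the collar, which keeps it from sliding up through the fingers
Not all that is in view belongs to the job. Of the things that look like the cork_pad, the larger one is meant. What is shaped like the hub but red is not meant.

How it is judged:
On the way:
1. the bush has dropped out of the bore into the nest block's hole while the hub still stands upright in its seat (height (world z) of bush below 0.025 m and horizontal distance between bush and block_hole below 0.02 m and distance of hub from where it was at the start of the episode below 0.004 m and angle between hub's own z axis and vertical below 0.06 rad), for 0.2 s.
At the end, for the whole second after the job is handed in: the hub stands still and upright (within 3.5 degrees), flange down on the cork pad, its axis within 25 mm of the pad's centre, and the bush lies at rest at the bottom of the nest block's hole (horizontal distance between hub and cork_pad below 0.025 m and height (world z) of hub between 0.006 and 0.011 m and angle between hub's own z axis and vertical below 0.06 rad and linear speed of each of hub, bush below 0.02 m/s and height (world z) of bush below 0.025 m and horizontal distance between bush and block_hole below 0.02 m); the robot touches nothing.
It fails at once if while the bush is still in the hub, the hub is pressed on to the nest block with more than 30 N (height (world z) of bush above 0.025 m and contact force between hub and nest_block above 30 N).
It fails at once if the gripper touches the bush (contact force between the arm and bush above 0.5 N).
It fails at once if the tape measure or the spare breaker is moved by more than 25 mm (distance of any of tape_measure, spare_breaker from where it was at the start of the episode above 0.025 m).
It also fails if it takes over 70 s, if anything falls off the work surface, if the arm or the gripper's body presses on something with over 40 N, if the wrist force passes 120 N, or if a joint passes its speed limit or range.

## Robot

A 6-joint arm with a two-finger parallel gripper is mounted at the origin on a cart in front of the work surface, level with it; the furniture and walls round the work are solid. World frame = base frame: x ahead of the robot, y to its left, z up, the work surface at z = 0. Lengths are in m, angles in rad, forces in N, time in s.
With the tool pointing down it reaches from about 0.275 to 0.775 m from the base axis. Payload 14.6 kg.
Tool frame: the origin (TCP) lies midway between the tips of the shut fingers; the grasp point (between the pads) lies 19 mm behind it; z points along the fingers, y is the line along which they close (so a half turn about z gives the same grasp; the last joint's range is limited). The gripper opens to 85 mm and grips with 20 to 120 N. Pads are 22 mm wide; open, the fingers measure 114 mm over their backs; the gripper's body (76 mm by 85 mm) begins 54 mm behind the grasp point. The pads swing forward as they close: fully open they stand 13 mm farther back than shut.
Start: joints at [1.136, 0.263, -0.048, 1.259, 0, 1.415], TCP at [0.145, 0.505, 0.231] pointing down, gripper open.
Joint ranges: [-2.65, 2.65], [-0.89, 1.7], [-1.18, 1.37], [-2.13, 2.11], [-1.35, 1.29], [-3.14, 3.14]. Speed limits (rad/s): [1.89, 1.89, 2.57, 2.79, 3.14, 3.14].

## Interface

Orientations are given as a unit quaternion [w, x, y, z].
In Python, from station import move_pose, servo_line, move_joints, gripper_to, wait, ik, read_state, get_image, Unreachable, finish_job gives the robot as it stands. Calls block until the motion is done:
- move_pose(position, orientation): joint-space move of the TCP to a pose.
- servo_line(position, max_speed=0.15, frame=None): straight line of the TCP; frame=None keeps the orientation; max_speed is the mean speed in m/s.
- move_joints(angles): joint-space move.
- gripper_to(opening): finger opening in m; the grip force is fixed at half the most; returns when the fingers have stopped.
- wait(seconds).
- ik(position, orientation): joint angles nearest the present ones, or None.
- read_state(): the state.
- get_image(name): name is "side" or "top"; returns a dict with "img" (400x640x3 uint8, red, green, blue), "fx", "fy", "cx", "cy" (pixels), "D" ([k1, k2, p1, p2, k3] as OpenCV has them; the pictures are not rectified), "extrinsics" (4x4, takes a point from world to camera coordinates). Camera axes: x right, y down, z forward; pixel columns grow to the right and rows downward; lengths in m; the calibration is good to about 2 mm. A picture is of the moment at which its call begins. There is no depth.
A pose or a line that the arm cannot do raises Unreachable and nothing moves.
- finish_job(): hands the job in; it is judged then, once.
The state is a dict: "t": time; "qpos": joint angles; "qd": joint speeds; "effort": joint torques, N m; "eef_pos": TCP position; "tool_rot": TCP orientation; "wrist_force": force on the tool from outside, world axes, zero at the start; "ft_torque": the same for the moment, N m; "grip_width": finger opening in m; "grasp_force": force on a finger pad.
Only numpy, scipy, OpenCV 4.12 (cv2) and the standard library are available. Lean on these libraries where they do the work, as an engineer would, in place of code of your own. Each camera call takes 0.05 s, during which the arm holds its last target. There are 200 camera calls.

## Working session

There is one attempt and no reset: what is moved stays moved. The work goes in short steps, each a Python script; the robot and the scene stay as the last script left them, time stands still between calls to the robot, and variables do not carry over. Pictures are saved under pics/ and viewed, at most 10 in all, crops included, and the job is handed in when it is done.

```bash
mkdir -p pics; ls; python3 - <<'E'
from station import *
import cv2,numpy as np
for n in("side","top"):
    d=get_image(n);cv2.imwrite(f"pics/{n}0.png",d["img"][:,:,::-1]);np.save(f"{n}.npy",d,allow_pickle=True)
    print(n,d["fx"],d["fy"],d["cx"],d["cy"],d["D"],np.round(d["extrinsics"],4).tolist())
s=read_state();print(s)
E
```

```text
pics
side 467.9755907362741 467.9755907362741 321.80055669575677 202.0953303872168 [-0.11882635  0.          0.          0.          0.        ] [[0.9163, -0.4002, -0.0123, -0.4418], [-0.2467, -0.5401, -0.8047, 0.1945], [0.3154, 0.7404, -0.5936, 1.1433], [0.0, 0.0, 0.0, 1.0]]
top 401.68410609927696 401.68410609927696 316.8398480244328 199.13172400848285 [-0.04382232  0.          0.          0.          0.        ] [[-0.113, -0.9936, -0.0044, 0.0494], [-0.9716, 0.1115, -0.2086, 0.4963], [0.2078, -0.0193, -0.978, 0.9249], [0.0, 0.0, 0.0, 1.0]]
{'t': 0.1, 'qpos': array([ 1.13571806e+00,  2.63463473e-01, -4.88878990e-02,  1.25938114e+00,
        2.22311854e-06,  1.41550692e+00]), 'qd': array([-0.00055379, -0.00139428,  0.00333431,  0.00153565, -0.00031821,
       -0.00051596]), 'effort': array([ 3.61750957e-03, -6.38575959e+01,  3.85062289e+01,  1.01475458e-02,
       -1.26762711e-04,  2.28087697e-05]), 'eef_pos': array([0.14487363, 0.50435779, 0.23087391]), 'tool_rot': array([-1.37239462e-04,  1.39438561e-01,  9.90230614e-01, -4.47525161e-04]), 'wrist_force': array([-0.63036605,  0.29205956, -0.06305638]), 'ft_torque': array([-0.01800674,  0.01731165, -0.0234492 ]), 'grasp_force': 0.0, 'grip_width': 0.08529232818933481}
```

View pics/side0.png

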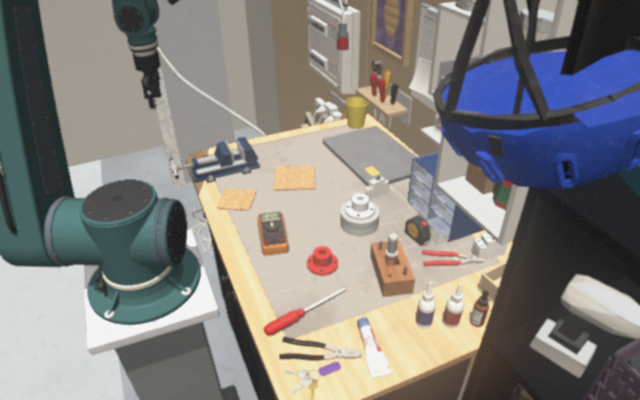

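View pics/top0.png

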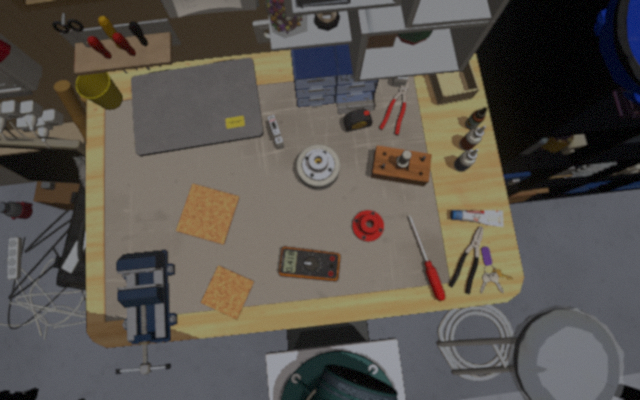

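The side view shows the hub at about (360,212), the drift in the punch block at (392,250) and the pads at (295,178) and (237,199). In the top view the hub is at (318,165), the punch block at (402,165), the large pad at (208,213) and the red decoy at (368,225). I'll use colour masks next, plus one enlarged crop.

```bash
cat > h.py <<'E'
from station import *
import cv2,numpy as np
def K(d): return np.array([[d["fx"],0,d["cx"]],[0,d["fy"],d["cy"]],[0,0,1.]])
def ray(d,p):
    u=cv2.undistortPoints(np.array([[p]],float),K(d),np.array(d["D"],float))[0,0]
    E=np.array(d["extrinsics"]);R,t=E[:3,:3],E[:3,3]
    return -R.T@t, R.T@np.array([u[0],u[1],1.])
def onz(d,p,z):
    c,v=ray(d,p);return (c+v*(z-c[2])/v[2])[:2]
def proj(d,P):
    E=np.array(d["extrinsics"]);r,_=cv2.Rodrigues(E[:3,:3])
    return cv2.projectPoints(np.array(P,float).reshape(-1,3),r,E[:3,3],K(d),np.array(d["D"],float))[0][:,0]
def tri(d1,p1,d2,p2):
    c1,v1=ray(d1,p1);c2,v2=ray(d2,p2)
    s=np.linalg.lstsq(np.c_[v1,-v2],c2-c1,rcond=None)[0]
    a,b=c1+v1*s[0],c2+v2*s[1];return (a+b)/2,np.linalg.norm(a-b)
def load(n): return np.load(f"{n}.npy",allow_pickle=True).item()
E
python3 - <<'E'
from h import *
T,S=load("top"),load("side")
for n,d in(("top",T),("side",S)):
    h=cv2.cvtColor(d["img"],cv2.COLOR_RGB2HSV)
    for nm,lo,hi in(("cork",(8,90,120),(20,255,255)),("wood",(0,80,40),(14,255,190))):
        m=cv2.morphologyEx(cv2.inRange(h,lo,hi),cv2.MORPH_OPEN,np.ones((3,3)))
        for c in cv2.findContours(m,0,2)[0]:
            if 500<cv2.contourArea(c)<4000:
                r=cv2.minAreaRect(c);z=.008 if nm=="cork" else .048
                print(n,nm,np.round(r[0]),np.round(r[1]),[np.round(onz(d,p,z),3).tolist() for p in cv2.boxPoints(r)],np.round(onz(d,r[0],z),3))
a=cv2.resize(T["img"][125:205,270:450],None,fx=4.4,fy=4.4,interpolation=2)[:,:,::-1]
b=cv2.resize(S["img"][185:305,325:425],None,fx=4.4,fy=4.4,interpolation=2)[:,:,::-1]
cv2.imwrite("pics/ct.png",a);cv2.imwrite("pics/cs.png",b)
E
```

```text
top cork [227. 293.] [42. 44.] [[0.281, 0.306], [0.372, 0.256], [0.32, 0.164], [0.23, 0.216]] [0.3   0.235]
top cork [207. 213.] [51. 51.] [[0.468, 0.355], [0.592, 0.311], [0.539, 0.189], [0.418, 0.235]] [0.503 0.272]
top wood [368. 226.] [31. 32.] [[0.463, -0.089], [0.454, -0.167], [0.379, -0.155], [0.388, -0.079]] [ 0.421 -0.123]
top wood [401. 165.] [58. 33.] [[0.542, -0.145], [0.624, -0.17], [0.583, -0.31], [0.502, -0.283]] [ 0.562 -0.227]
side cork [394. 267.] [56. 33.] [[0.572, -0.116], [0.667, -0.124], [0.592, -0.309], [0.51, -0.298]] [ 0.583 -0.218]
side cork [236. 200.] [19. 37.] [[0.259, 0.3], [0.364, 0.251], [0.335, 0.158], [0.236, 0.203]] [0.298 0.227]
side cork [294. 178.] [22. 39.] [[0.463, 0.352], [0.58, 0.297], [0.531, 0.18], [0.422, 0.23]] [0.499 0.263]
```

View pics/ct.png

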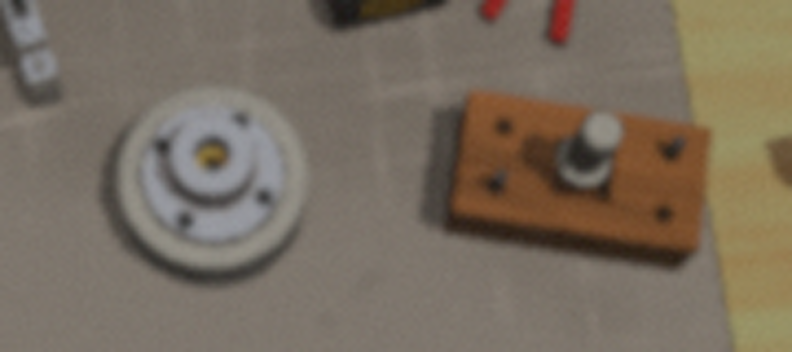

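View pics/cs.png

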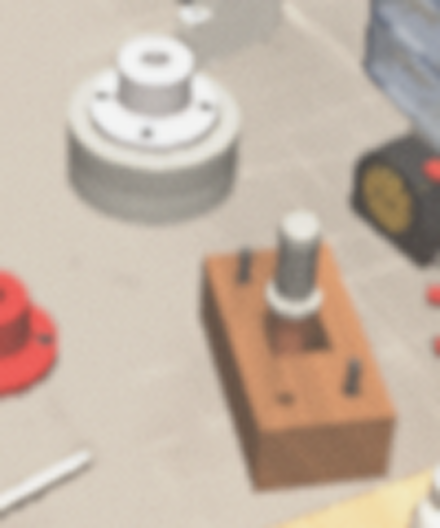

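The top crop shows the hub rim and bore at about (212,155), the drift top at (603,131), the collar at (585,165) and the corners of the block's top face. The side crop shows the bore at (156,58), the drift top at (300,220) and the collar top at (294,292). I'll triangulate these.

```bash
python3 - <<'E'
from h import *
T,S=load("top"),load("side")
ct=lambda x,y:((x+.5)/4.4-.5+270,(y+.5)/4.4-.5+125)
cs=lambda x,y:((x+.5)/4.4-.5+325,(y+.5)/4.4-.5+185)
for n,a,b,z in(("rim",(210,156),(156,58),.09),("drifttop",(603,130),(300,220),.124),("collar",(585,163),(294,292),.074)):
    print(n,np.round(tri(T,ct(*a),S,cs(*b)),4) if 0 else [np.round(q,4) for q in tri(T,ct(*a),S,cs(*b))],np.round(onz(T,ct(*a),z),4),np.round(onz(S,cs(*b),z),4))
C=[onz(T,ct(*p),.048) for p in((470,92),(712,127),(697,250),(448,225))]
print("block",np.round(C,4),np.mean(C,0))
C=[onz(S,cs(*p),.048) for p in((203,258),(330,243),(397,413),(255,433))]
print("block side",np.round(C,4),np.mean(C,0))
C=[onz(T,ct(*p),.048) for p in((117,180),(307,180),(210,87))];print("nest",np.round(C,4))
from scipy.spatial.transform import Rotation as R
for yaw in (0,.3,-.3,1.57,1.27,1.87):
    q=np.roll((R.from_euler('z',yaw)*R.from_euler('x',np.pi)).as_quat(),1)
    print(yaw,[None if (j:=ik(p,q)) is None else np.round(j,2).tolist() for p in([.56,-.225,.19],[.57,.005,.25],[.5,.27,.1])])
E
```

```text
rim [array([ 0.5868, -0.0188,  0.0885]), np.float64(0.0019)] [ 0.5853 -0.0185] [ 0.5869 -0.0205]
drifttop [array([ 0.5654, -0.2239,  0.1248]), np.float64(0.0006)] [ 0.5654 -0.224 ] [ 0.5663 -0.223 ]
collar [array([ 0.5644, -0.2248,  0.0742]), np.float64(0.0032)] [ 0.5629 -0.2243] [ 0.5663 -0.2245]
block [[ 0.6197 -0.1721]
 [ 0.5833 -0.3066]
 [ 0.5127 -0.2856]
 [ 0.543  -0.1483]] [ 0.564697   -0.22814347]
block side [[ 0.5498 -0.154 ]
 [ 0.6227 -0.1731]
 [ 0.5842 -0.3051]
 [ 0.5092 -0.2863]] [ 0.56648516 -0.22964587]
nest [[ 0.5905  0.034 ]
 [ 0.5782 -0.0728]
 [ 0.6396 -0.0245]]
0 [[-0.52, 0.41, 0.07, 1.23, 0.0, 2.62], [-0.13, 0.34, 0.11, 1.34, 0.0, 3.01], [0.35, 0.41, -0.2, 0.96, 0.0, -2.79]]
0.3 [[-0.52, 0.41, 0.07, 1.23, 0.0, 2.32], [-0.13, 0.34, 0.11, 1.34, 0.0, 2.71], [0.35, 0.41, -0.2, 0.96, 0.0, -3.09]]
-0.3 [[-0.52, 0.41, 0.07, 1.23, 0.0, 2.92], [-0.13, 0.34, 0.11, 1.34, 0.0, -2.98], [0.35, 0.41, -0.2, 0.96, 0.0, -2.49]]
1.57 [[-0.52, 0.41, 0.07, 1.23, 0.0, 1.05], [-0.13, 0.34, 0.11, 1.34, 0.0, 1.44], [0.35, 0.41, -0.2, 0.96, 0.0, 1.92]]
1.27 [[-0.52, 0.41, 0.07, 1.23, 0.0, 1.35], [-0.13, 0.34, 0.11, 1.34, 0.0, 1.74], [0.35, 0.41, -0.2, 0.96, 0.0, 2.22]]
1.87 [[-0.52, 0.41, 0.07, 1.23, 0.0, 0.75], [-0.13, 0.34, 0.11, 1.34, 0.0, 1.14], [0.35, 0.41, -0.2, 0.96, 0.0, 1.62]]
```

Heights check out: rim 88.5 mm against 90, drift top 124.8 against 124, collar 74.2 against 74. The block's yaw is about -0.265. I'll grasp the drift across the block's short axis.

```bash
cat >> h.py <<'E'
from scipy.spatial.transform import Rotation as Rot
def Q(yaw): return np.roll((Rot.from_euler('z',yaw)*Rot.from_euler('x',np.pi)).as_quat(),1)
YAW=-.265+np.pi/2
def st(m=""):
    s=read_state();print(m,round(s["t"],2),np.round(s["eef_pos"],4),"F",np.round(s["wrist_force"],2),"w",round(s["grip_width"],4),"g",round(s["grasp_force"],1));return s
E
python3 - <<'E'
from h import *
move_pose([.565,-.224,.20],Q(YAW)); st("above")
gripper_to(.06)
servo_line([.565,-.224,.078],max_speed=.12); st("down")
gripper_to(0.0); st("grip")
servo_line([.565,-.224,.195],max_speed=.12); st("up")
move_pose([.586,-.0195,.195],Q(YAW)); 
servo_line([.586,-.0195,.185]); wait(.3); st("hover")
d=get_image("side");np.save("side2.npy",d,allow_pickle=True)
cv2.imwrite("pics/s2.png",cv2.resize(d["img"][130:260,305:415],None,fx=4.4,fy=4.4,interpolation=2)[:,:,::-1])
E
```

```text
above 3.06 [ 0.5652 -0.2233  0.2001] F [ 0.37 -0.1   0.19] w 0.0853 g 0.0
down 4.6 [ 0.5653 -0.2242  0.0787] F [-0.06  0.36  0.02] w 0.0601 g 0.0
grip 5.03 [ 0.5655 -0.2242  0.0785] F [ 1.59 -1.29  3.65] w 0.0204 g 58.5
up 6.16 [ 0.5646 -0.2238  0.1942] F [ 0.79  0.3  -2.34] w 0.0208 g 58.5
hover 7.54 [ 0.5861 -0.0197  0.1852] F [-0.04 -0.33 -2.03] w 0.0205 g 58.5
```

View pics/s2.png

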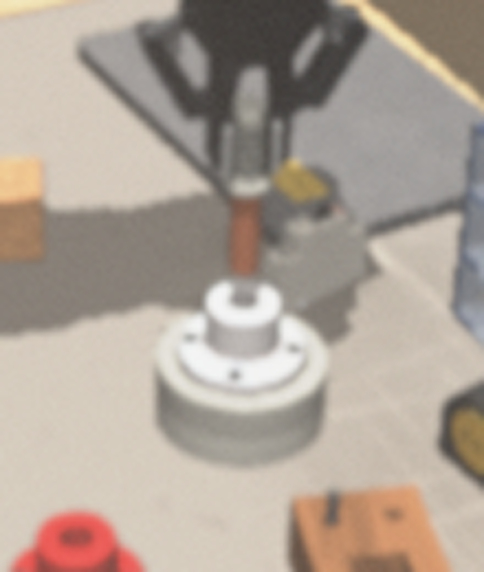

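The drift is held upright, with the copper nose's end at crop (245,276) and the bore at (243,297), just below it. I'll refine both numerically.

```bash
python3 - <<'E'
from h import *
S,T,S0=load("side2"),load("top"),load("side")
# copper centreline
im=S["img"];h=cv2.cvtColor(im,cv2.COLOR_RGB2HSV)
m=cv2.inRange(h,(0,90,30),(16,255,220));m[:172]=0;m[196:]=0;m[:,:352]=0;m[:,370:]=0
for r in range(172,195):
    c=np.flatnonzero(m[r]); 
    if len(c): print(r,c.min(),c.max(),end="; ")
for z in(.115,.14,.17): print("\npred axis",z,proj(S,[.5861,-.0197,z]))
# brightness-weighted rim/bore
for n,d,box in(("side",S0,(186,213,347,373)),("top",T,(148,175,304,332))):
    g=cv2.cvtColor(d["img"],cv2.COLOR_RGB2GRAY);r0,r1,c0,c1=box
    print(n);print(g[r0:r1:1,c0:c1])  if n=="side" else print(g[r0:r1,c0:c1])
E
```

```text
176 359 362; 177 359 362; 178 358 362; 179 358 362; 180 358 362; 181 358 363; 182 358 363; 183 358 363; 184 358 362; 185 358 362; 186 358 362; 187 358 362; 188 358 362; 189 358 362; 190 358 362; 191 359 361; 
pred axis 0.115 [[360.01057792 190.10383414]]

pred axis 0.14 [[360.34861102 182.31786309]]

pred axis 0.17 [[360.7614857  172.72900679]]
side
[[205 207 205 205 202 198 201 197 197 198 196 196 195 195 199 198 198 195
  191 191 191 193 197 199 196 189]
 [204 204 205 204 201 198 199 199 196 198 197 198 197 199 202 202 201 201
  204 219 225 218 211 214 216 204]
 [203 203 204 204 201 202 200 201 199 201 200 203 202 201 201 203 201 200
  207 221 231 227 219 219 219 207]
 [203 202 203 203 204 204 204 203 205 204 204 203 202 202 201 201 201 198
  195 211 222 225 219 215 204 190]
 [204 205 204 204 205 205 207 207 206 204 202 201 201 202 202 204 204 199
  195 195 203 206 195 186 181 178]
 [205 206 206 207 206 208 211 211 209 206 203 204 205 207 208 206 204 198
  190 188 190 187 177 172 176 173]
 [206 206 207 206 208 209 210 212 212 214 214 215 214 214 213 209 204 192
  183 179 182 180 17
[... 4659 characters left out ...]
144 151 150 145 135 120 101  82  71  69  76  87  91  96 106  97  96  90
   82  83  91 111 127 125 102  72  72  99]
 [138 151 153 149 147 140 128 110  91  78  68  66  70  73  78  76  75  76
   83  94 112 131 142 133 106  79  74  95]
 [131 145 151 152 152 150 141 131 117 103  90  83  77  77  82  83  81  90
  106 120 134 145 148 145 129 111 103 102]
 [123 135 148 152 154 150 140 129 123 120 119 112 110 108 111 111 112 119
  129 142 145 151 151 151 145 135 127 115]
 [123 127 139 148 150 141 123 105 100 116 131 138 139 137 138 141 140 142
  147 149 151 151 153 154 148 143 127 118]
 [126 117 120 136 144 131 106  77  75 103 131 146 150 150 152 152 151 149
  150 151 152 152 151 152 147 134 121 115]]
```

```bash
python3 - <<'E'
from h import *
T,S0=load("top"),load("side")
print(onz(S0,(359.85,198.2),.09),onz(T,(317.9,159.5),.09),tri(T,(317.9,159.5),S0,(359.85,198.2)))
for P in([.586,-.0195,.09],[.5861,-.0197,.115]): print(proj(S0,P),proj(T,P))
# servo stiffness/latency: small descents
s=st()
for z in(.175,.1655): servo_line([.5862,-.0195,z],max_speed=.05); st(z)
E
```

```text
[ 0.58548505 -0.0218974 ] [ 0.58657829 -0.01996227] (array([ 0.58682493, -0.01994909,  0.08841393]), np.float64(0.0005050118048412559))
[[359.61088832 197.67840284]] [[317.73520738 159.75127897]]
[[360.01057792 190.10383414]] [[317.79174186 156.43330443]]
 7.59 [ 0.5861 -0.0196  0.1852] F [-0.04 -0.2  -1.81] w 0.0208 g 58.5
0.175 7.94 [ 0.5859 -0.0194  0.1745] F [ 0.05  0.56 -2.97] w 0.0206 g 58.5
0.1655 8.28 [ 0.586  -0.0195  0.1652] F [-0.74  1.11 -2.7 ] w 0.0206 g 58.5
```

```bash
cat >> h.py <<'E'
def fz(n=1): return read_state()["wrist_force"]
def down(x,y,z0,zmin,lim,step=.0006,bias=-2.1,speed=.02):
    """step down until push > lim; returns commanded z, push"""
    z=z0
    while z>zmin:
        z-=step; servo_line([x,y,z],max_speed=speed)
        f=read_state()["wrist_force"][2]-bias
        if f>lim: return z,f
    return z,read_state()["wrist_force"][2]-bias
E
python3 - <<'E'
from h import *
x,y=.5862,-.0203
servo_line([x,y,.163],max_speed=.03)
wait(.1);st("pre")
print(down(x,y,.163,.157,4)); st("contact")
wait(.2); st("settle")
E
```

```text
pre 8.63 [ 0.5862 -0.0203  0.1631] F [ 0.39 -0.56 -2.51] w 0.0206 g 58.5
(0.15640000000000012, np.float64(-0.533588428356556))
contact 11.38 [ 0.5862 -0.0203  0.1564] F [-0.19  0.85 -2.63] w 0.0206 g 58.5
settle 11.58 [ 0.5862 -0.0203  0.1564] F [ 0.49 -0.04 -2.06] w 0.0205 g 58.5
```

No force at 4 mm below rim height, so the nose is probably in the bore. I'll continue down to the bush, where contact should come at about TCP z 0.14.

```bash
python3 - <<'E'
from h import *
x,y=.5862,-.0203
print(down(x,y,.1564,.136,4,step=.001,speed=.03)); st("contact")
wait(.1); st("settle")
E
```

```text
(0.1394, np.float64(6.08044398875496))
contact 15.83 [ 0.5864 -0.0203  0.1396] F [0.7  0.69 3.98] w 0.0205 g 59.0
settle 15.93 [ 0.5864 -0.0203  0.1396] F [ 0.99 -0.08  3.17] w 0.0208 g 59.0
```

Contact at a tip height of 69 mm, which is the bush's top. Now pushing it through under a force guard.

```bash
python3 - <<'E'
from h import *
x,y=.5862,-.0203;z=.1394;log=[];hold=0
while z>.1135:
    s=read_state();F=s["wrist_force"];f=F[2]+2.1
    log.append((round(z,4),round(s["eef_pos"][2],4),round(f,1),round(float(np.hypot(*F[:2])),1)))
    if f>20:
        hold+=1
        if hold>4: break
        wait(.05);continue
    hold=0
    if z<.119 and f<1.5 and len(log)>5 and z<.1155: pass
    z-=.0005 if f<12 else .0003
    servo_line([x,y,z],max_speed=.02)
for l in log[::4]: print(l,end=" ")
print(max(l[2] for l in log)); st("end")
E
```

```text
(0.1394, np.float64(0.1396), np.float64(5.3), 1.0) (0.1374, np.float64(0.1376), np.float64(7.8), 0.8) (0.1354, np.float64(0.1355), np.float64(7.3), 2.4) (0.1334, np.float64(0.1335), np.float64(7.2), 1.3) (0.1314, np.float64(0.1314), np.float64(5.8), 2.2) (0.1294, np.float64(0.1296), np.float64(9.1), 1.6) (0.1274, np.float64(0.1276), np.float64(9.6), 1.2) (0.1254, np.float64(0.1257), np.float64(9.9), 1.8) (0.1234, np.float64(0.1236), np.float64(9.6), 3.0) (0.1214, np.float64(0.1216), np.float64(9.0), 1.9) (0.1194, np.float64(0.119), np.float64(2.1), 2.9) (0.1174, np.float64(0.1173), np.float64(0.4), 1.6) (0.1154, np.float64(0.1154), np.float64(0.2), 3.3) 10.8
end 28.93 [ 0.5862 -0.0203  0.1133] F [ 1.41 -1.56 -2.29] w 0.0206 g 58.7
```

The force fell away at z = 0.1195, as expected when the bush drops. I'll put the drift back and take a picture.

```bash
python3 - <<'E'
from h import *
x,y=.5862,-.0203
servo_line([x,y,.195],max_speed=.1); st("out")
move_pose([.565,-.2245,.195],Q(YAW))
servo_line([.565,-.2245,.0815],max_speed=.12);st("back")
gripper_to(.06);st("open")
servo_line([.565,-.2245,.18],max_speed=.15)
d=get_image("side");e=get_image("top")
b=lambda d,r,c:cv2.resize(d["img"][r:r+90,c:c+130],None,fx=3,fy=3,interpolation=2)[:,:,::-1]
cv2.imwrite("pics/p3.png",np.hstack([b(d,180,310),b(e,120,300)]));st()
E
```

```text
out 29.9 [ 0.5858 -0.0202  0.1944] F [ 0.7  -0.09 -2.57] w 0.0208 g 58.6
back 31.83 [ 0.5654 -0.2246  0.0822] F [ 0.16 -0.42 -2.02] w 0.021 g 58.6
open 32.29 [ 0.565  -0.2246  0.0816] F [ 0.66 -0.47 -0.14] w 0.0602 g 0.0
 33.2 [ 0.5645 -0.2242  0.1789] F [0.05 0.68 1.08] w 0.06 g 0.0
```

View pics/p3.png

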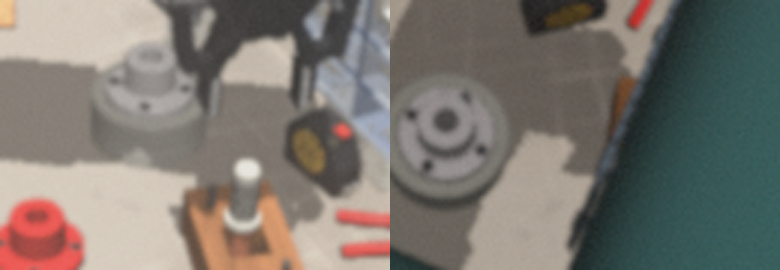

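The drift stands in its pocket (left half, about (245,190)). The hub is still seated, and its bore at (446,120) in the right half is now dark with no brass showing. Next I'll move the hub.

```bash
python3 - <<'E'
from h import *
x,y=.5862,-.0203
move_pose([x,y,.18],Q(YAW)); gripper_to(.085)
servo_line([x,y,.063],max_speed=.1);st("at")
gripper_to(0.0);s=st("grip")
if s["grip_width"]>.04:
    servo_line([x,y,.165],max_speed=.08);st("lift")
    move_pose([.502,.269,.165],Q(YAW));st("over")
    servo_line([.502,.269,.032],max_speed=.1)
    print(down(.502,.269,.032,.0245,4,step=.0008,bias=read_state()["wrist_force"][2],speed=.03));st("placed")
d=get_image("side");cv2.imwrite("pics/p4.png",d["img"][100:280,200:480,::-1])
E
```

```text
at 35.73 [ 0.5865 -0.0204  0.0635] F [ 1.09 -0.22 -0.16] w 0.0847 g 0.0
grip 36.18 [ 0.5864 -0.0203  0.0639] F [-4.    0.2  11.19] w 0.0469 g 59.5
lift 37.61 [ 0.5859 -0.0203  0.1645] F [ 0.32  0.27 -4.14] w 0.0471 g 62.2
over 38.77 [0.5025 0.2682 0.1649] F [ 0.58 -0.31 -4.9 ] w 0.0466 g 62.2
(0.02640000000000001, np.float64(12.726163284133822))
placed 42.0 [0.5022 0.2691 0.027 ] F [-2.54  0.04  7.82] w 0.0469 g 63.2
```

View pics/p4.png

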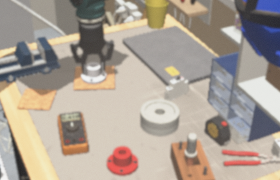

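The hub is on the pad at about (95,72) and the nest at (160,115) is empty. I'll release, retreat and check.

```bash
python3 - <<'E'
from h import *
gripper_to(.085);st("open")
servo_line([.502,.269,.20],max_speed=.12)
move_pose([.40,-.05,.30],Q(YAW));st()
d=get_image("side");e=get_image("top")
b=lambda d,r,c:cv2.resize(d["img"][r:r+110,c:c+130],None,fx=3,fy=3,interpolation=2)[:,:,::-1]
cv2.imwrite("pics/p5.png",np.hstack([b(d,120,250),b(e,140,160)]));print(proj(e,[.502,.269,.053]),proj(d,[.502,.269,.053]))
E
```

```text
open 42.52 [0.502  0.269  0.0264] F [-0.66  0.34  0.52] w 0.0849 g 0.0
 45.43 [ 0.4003 -0.0495  0.2997] F [-0.24 -0.02 -0.8 ] w 0.0849 g 0.0
[[203.67272881 210.42830412]] [[293.1472344  164.80533242]]
```

View pics/p5.png

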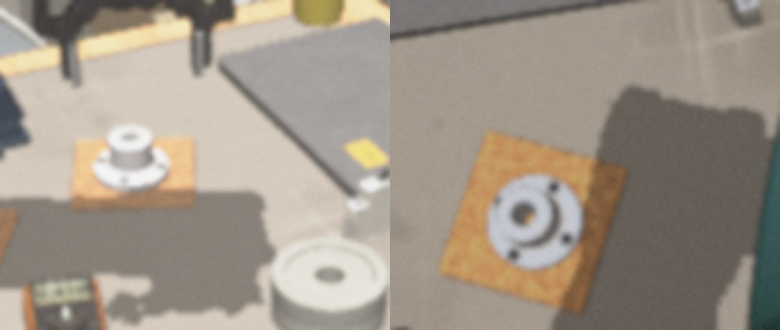

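The hub stands upright in the middle of the pad (right half, about (535,222), pad centre about (533,222)). The nest block is empty and the breaker is untouched.

```bash
python3 -c "
from station import *
print(finish_job())"
```

```text
the job is handed in; nothing more can be done
None
```

I handed the job in at about 45 s: the push force fell away as it does when the bush drops (peak push about 11 N), the hub stands upright in the middle of the cork pad, the drift is back in its pocket, and I saw no sign that the tape measure or breaker moved; the bush was not seen at the bottom of the hole, and no verdict came back.

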